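Slide a freshly glued ring under the spring-closed hood of a curing station

TASK

The stone on the ring is freshly glued and the ring has to go into the light-curing station. Press the station's long black finger bar down with one fingertip and keep it down so that the spring-closed amber hood stays right up, and with the other fingertip push the ring's metal tray along its rails, under the hood, until it meets the back stop; then let the hood close over it and leave everything clear. Only push the tray: never lift, carry or tip it, never let the hood come down on the tray or the tray run into the hood, and leave the things lying round about where they are.

Things in the scene. Friction and masses are not known exactly. Their poses are not given: they have to be found in the camera images.
- station: Light-curing station, fixed: grey base plate 218 x 84 x 5 mm (x -118 to +100, y -60 to +24 mm in its frame). Origin: underside, on the tray lane's centre line; +x the loading direction, away from the robot, +y left, z up. Lane floor at z 5. Guide rails (z 5 to 13, 31 mm apart) run from x -114 to the black lamp housing, whose front face at x +52 is the back stop (housing to z 60).
- hood_mouth (a point): Middle of the lane floor where the amber hood begins (station x = 0, y = 0, z = 5 mm). The hood covers the lane from x 0 to +55 mm. Closed, its front skirt stands across the lane at x = 0 from z 16 mm up: the slab would pass below it but the ring would hit it. Nothing of the hood is above the lane before x = 0. Right up, it reaches z 84 mm, between y -35 and +20 mm.
- hinge_axis (a point): Point on the hood's hinge axis, which runs along the station's x at y = -24, z = 40 mm; here at x = 0. Three hinge posts carry it at x -110, -55 and +40 mm (y -30 to -18, up to z 46 mm), right of the lane.
- hood (a joint): Hinge of the amber hood and its press bar (one rigid part): 0 = closed, 1.35 rad = right up against its hard stop; pressing the bar down raises the hood. A spring closes it within about a second whenever the bar is let go. The bar needs about 1.5 N at first, 4 to 10 N near the stop. From 1.0 rad up the tray and its ring pass freely under the skirt, so there is no need to lean on the stop.
- press_bar (a point): Centre of the press bar, at station x -45 mm, moving with the hood. Black rubber strip 150 x 18 x 5 mm along the lane on its right, station x -120 to +30 mm, centre 32 mm from the hinge axis: closed y -47, z 62 mm (strip steep, outer edge up to z 71); half-way y -56; at 1.0 rad level, y -55, z 32; at the stop y -50, z 22. Clear above; a fingertip can slide along it while holding it down.
- tray: Loose work tray, about 0.15 kg: aluminium slab 70 x 28 x 8 mm on the lane floor between the rails, 1.5 mm play each side. Origin: centre of the slab's underside; x along it in the loading direction, z up. A gold ring stands fixed in a white block on it, its top 31 mm above the underside. Fully home its origin is at home_mark, and its push plate stays outside, 13 mm before the hood.
- push_face (a point): Point on the near face of the tray's upright push plate, 30 mm above the slab's underside. The plate stands across the near end of the tray: 26 mm wide, x -35 to -30 mm in the tray's frame, up to 48 mm above the underside, with a round bead along the top (41 to 48 mm up) that stands out 1 mm. The place to push.
- home_mark (a point): Fixed point on the station: where the tray's origin lies when the tray is fully home (station x = +17 mm, y = 0, z = 5 mm).
- tweezers: Bystander: steel tweezers 124 x 12 x 9 mm lying near the front edge of the board, before the station. Origin centre of underside.
- glue_tube: Bystander: blue and orange glue tube 126 x 35 x 23 mm lying left of the station. Origin centre of underside.
- ring_box: Bystander: closed dark red ring box 61 x 52 x 41 mm, near the front edge of the board, left of the station. Origin centre of underside.
- loupe: Bystander: small folding loupe 33 x 22 x 12 mm left of the station. Origin centre of underside.

How it is judged:
By the outcome, as a careful person would: the job done as asked, in the order asked, and still so for the second after the job is handed in, with the robot touching nothing.
It also fails if it takes over 38 s, if anything falls off the work surface, if the arm or the gripper's body presses on something with over 40 N, if the wrist force passes 120 N, or if a joint passes its speed limit or range.

ROBOT

A 7-joint arm with a two-finger parallel gripper is mounted at the origin on a cart in front of the work surface, level with it; the furniture and walls round the work are solid. World frame = base frame: x ahead of the robot, y to its left, z up, the work surface at z = 0. Lengths are in m, angles in rad, forces in N, time in s.
With the tool pointing down it reaches from about 0.425 to 0.925 m from the base axis. Payload 6.8 kg.
Tool frame: the origin (TCP) lies on the mounting face of the last link; the fingertips stand 173 mm ahead of it and the grasp point (between the pads) lies 155 mm ahead of it; z points along the fingers, y is the line along which they close (so a half turn about z gives the same grasp; the last joint's range is limited). The gripper opens to 85 mm and grips with 20 to 120 N. Pads are 22 mm wide; open, the fingers measure 114 mm over their backs; the gripper's body (76 mm by 85 mm) begins 54 mm behind the grasp point. The pads swing forward as they close: fully open they stand 13 mm farther back than shut.
Start: joints at [-1.389, 0.477, 0.022, 1.555, -0.011, 1.109, -0.083], TCP at [0.193, 0.647, 0.405] pointing down, gripper open.
Joint ranges: [-2.96, 2.96], [-0.34, 2.1], [-1.41, 1.46], [0.24, 2.44], [-1.37, 4.51], [0.17, 1.92], [-2.96, 2.96]. Speed limits (rad/s): [2.39, 2.39, 3.14, 3.14, 3.14, 3.14, 3.14].

INTERFACE

Orientations are given as a rotation vector (axis times angle).
In Python, from bench import r gives the robot as it stands.
- The arm moves only by the tool arm_command, never from a script. Its argument "plan" is a list of rows, each an object of numbers: "claw": the closure, from 0 (fully open) to 1 (shut); "tx", "ty", "tz": the shift along the tool's x, y, z in m; "ax", "ay", "az": the turn, a rotation vector about the tool's x, y, z in degrees. A call has exactly 10 rows; each row shifts and turns the commanded pose from where the row before left it, along the tool's axes as they then stand; what a row does not reach is not made up. A row lasts 1/12 s, in which the tool goes at most 41.7 mm and 7.16 degrees, less where a joint would pass 70% of its speed; a pose out of reach is approached as far as the arm can. A call is refused whole if a number of a shift passes 0.0417 or a number of a turn 7.16, either way. A call with a gripper value outside its range is refused whole. The fingers move at their own pace and stop on an object; "squeeze" is the grip in N (left out, the last holds). Time passes only in rows, so rows that do not move let the fingers close, or fill a call up. It gives the time, the measured TCP pose, the force, the opening and the grip force at its end, in the units of the state.
- r.get_obs(): the state, without advancing time (a new reading comes with each control period).
- r.grab_frame(name): name is "scene" or "top" or "wrist"; returns the picture (480x640x3 uint8, red, green, blue); there is no depth.
- r.camera_model(name): a dict with "fx", "fy", "cx", "cy" (pixels), "k1" (the pictures are not rectified: a ray, as slopes to the right and down, at radius r is drawn at 1 + k1 r^2 times it, then the intrinsics apply), "position" and "orientation" of the camera in the world; the wrist camera has in their place "tool_from_camera" (4x4, takes a point from camera to tool coordinates, whose origin is the TCP and whose axes are the flange's). Camera axes: x right, y up, looking along -z (the intrinsics and any distortion apply to the point x, -y, -z); pixel columns grow to the right and rows downward; lengths in m; the calibration is good to about 2 mm. A picture is of the moment at which its call begins: read the wrist's pose just before it. camera_model takes no time and is no camera call.
- r.hand_in(): hands the job in; it is judged then, once.
Trained networks look in the newest picture that a camera, given by its name, has taken for a name from the list of things; names that differ only in an ending like _2 or _b are one class to them, and where a whole thing is asked for, a point or a joint stands for the part that bears it (a point fixed in the world has none). Each returns a list of dicts, best first, with "confidence" (0 to 1); they miss things now and then, are a little off and sometimes report something else, mostly with a low value. They report only what shows in the picture. A call takes as long as a camera call.
- r.boxes_of(target, camera): "location" ([x, y, z] in m, in the coordinates of the camera as it stood for that picture, good to about 4 mm: the middle of the surface that is visible of it).
- r.tip_of(target, camera): "location" ([x, y, z] in m, in the coordinates of the camera as it stood for that picture, good to about 4 mm: a listed point, or the origin of a listed thing).
The state is a dict: "clock": time; "joints": joint angles; "qvel": joint speeds; "tau": joint torques, N m; "tcp_pos": TCP position; "orientation": TCP orientation; "contact_force": force on the tool from outside, world axes, zero at the start; "moment": the same for the moment, N m; "grip_width": finger opening in m; "gripper_force": force on a finger pad.
Only numpy, scipy, OpenCV 4.12 (cv2) and the standard library are available. Lean on these libraries where they do the work, as an engineer would, in place of code of your own. Each camera call takes 0.05 s, during which the arm holds its last target. There are 200 camera calls.

## Working session

There is one attempt and no reset: what is moved stays moved. The work goes in short steps, Python scripts to look and compute and a tool call to move; the robot and the scene stay as the last step left them, time stands still between calls to the robot, and variables do not carry over. Pictures are saved under pics/ and viewed, at most 10 in all, crops included, and the job is handed in when it is done.

Besides the shell and the picture viewer there is one more tool, called after ">>>" as name(argument=value, ...) on one line, values as JSON. arm_command: Moves the arm, as the interface text tells. Its arguments: {"type":"object","properties":{"plan":{"type":"array","items":{"type":"object","properties":{"claw":{"type":"number"},"tx":{"type":"number"},"ty":{"type":"number"},"tz":{"type":"number"},"ax":{"type":"number"},"ay":{"type":"number"},"az":{"type":"number"}}}},"squeeze":{"type":"number"}},"required":["plan"]}

```bash
mkdir -p pics; cat > h.py <<'E'
import numpy as np, cv2
from scipy.spatial.transform import Rotation as R
from bench import r
def rotm(o):
    o=np.array(o,float)
    return o if o.shape==(3,3) else (R.from_rotvec(o).as_matrix() if o.size==3 else R.from_quat(o).as_matrix())
def cam(name):
    m=r.camera_model(name)
    if "position" in m: return rotm(m["orientation"]),np.array(m["position"]),m
    o=r.get_obs(); T=np.array(m["tool_from_camera"]); Rt=rotm(o["orientation"])
    return Rt@T[:3,:3], Rt@T[:3,3]+np.array(o["tcp_pos"]), m
def snap(name,fn):
    c=cam(name); im=r.grab_frame(name); cv2.imwrite(fn,im[:,:,::-1]); return c
def proj(c,P):
    Rc,p,m=c; q=(np.atleast_2d(P)-p)@Rc; x=q[:,0]/-q[:,2]; y=-q[:,1]/-q[:,2]; s=1+m["k1"]*(x*x+y*y)
    return np.c_[m["cx"]+m["fx"]*x*s, m["cy"]+m["fy"]*y*s]
def w(c,l): return c[0]@np.array(l)+c[1]
E
python3 - <<'E'
from h import *
np.set_printoptions(precision=4,suppress=True)
o=r.get_obs(); print(o); 
for n in("scene","top"):
    c=snap(n,f"pics/{n}0.png"); print(n,c[1],c[0].tolist(),c[2])
    for t in["station","hood_mouth","hinge_axis","press_bar","tray","push_face","home_mark","tweezers","glue_tube","ring_box","loupe"]:
        d=r.tip_of(t,n)[:1]
        for e in d: print(t,round(e["confidence"],2),w(c,e["location"]))
print(r.camera_model("wrist")); print(r.get_obs()["clock"])
E
```

```text
{'clock': 0.0, 'joints': array([-1.3891,  0.4778,  0.0223,  1.5565, -0.0115,  1.1093, -0.0831]), 'qvel': array([-0.0015,  0.0011,  0.0002,  0.0008,  0.0011,  0.0005, -0.0015]), 'tau': array([ -0.0003, -59.6466,   1.6079, -28.1186,   0.0125,   0.0095,
        -0.    ]), 'tcp_pos': array([0.1928, 0.6466, 0.4037]), 'orientation': array([-0.4536, -3.1085,  0.003 ]), 'contact_force': array([ 0.7843, -0.2622, -0.4956]), 'moment': array([0.0102, 0.    , 0.0037]), 'gripper_force': 0.0, 'grip_width': 0.08539389250721134}
scene [-0.01   -0.7407  0.5585] [[0.6894205935561519, 0.427560513991999, -0.5847146757655234], [-0.7242414279250223, 0.39218640192492216, -0.5671544588754533], [-0.01317570710846483, 0.8144825553810722, 0.5800384191776532]] {'fx': 556.877015391759, 'fy': 556.877015391759, 'cx': 322.0621225135115, 'cy': 245.83054656342054, 'k1': 0.001259493125739089, 'position': array([-0.01  , -0.7407,  0.5585]), 'orientation': array([ 0.9031, -0.3736, -0.7528])}
station 0.71 [ 0.555  -0.3205  0.0023]
hood_mouth 0.93 [ 0.5496 -0.3208  0.0061]
press_bar 0.74 [ 0.5167 -0.3787  0.0616]
tray 0.93
[... 807 characters left out ...]
3]
hinge_axis 0.73 [ 0.5589 -0.3435  0.0382]
press_bar 0.69 [ 0.5131 -0.3704  0.066 ]
tray 0.92 [ 0.4926 -0.3319  0.0021]
push_face 0.75 [ 0.5498 -0.3243  0.0003]
home_mark 0.83 [ 0.5688 -0.3163  0.009 ]
tweezers 0.55 [ 0.3643 -0.2944  0.0022]
glue_tube 0.85 [ 0.4278 -0.115  -0.0039]
ring_box 0.68 [ 0.3626 -0.1682  0.0019]
loupe 0.66 [ 0.4295 -0.1177 -0.0033]
{'fx': 365.34890724230445, 'fy': 365.34890724230445, 'cx': 324.88977567297894, 'cy': 235.86668334017597, 'k1': -0.07557135030225123, 'tool_from_camera': array([[ 0.0003,  0.9613,  0.2754,  0.07  ],
       [ 1.    , -0.0005,  0.0007, -0.0001],
       [ 0.0008,  0.2754, -0.9613,  0.031 ],
       [ 0.    ,  0.    ,  0.    ,  1.    ]])}
1.2
```

```bash
python3 - <<'E'
from h import *
a=cv2.imread("pics/top0.png"); c=cam("top")
p=proj(c,[[.43,-.40,0],[.66,-.25,0]]);print(p)
x0,x1=int(p[:,0].min())-60,int(p[:,0].max())+60;y0,y1=int(p[:,1].min())-30,int(p[:,1].max())+50
print(x0,y0,x1,y1)
b=cv2.resize(a[max(y0,0):y1,x0:x1],None,fx=3,fy=3,interpolation=cv2.INTER_CUBIC);print(b.shape); cv2.imwrite("pics/topc.png",b[:600,:800])
E
```

```text
[[401.29933921 273.96863678]
 [319.70667498 151.40008793]]
259 121 461 323
(606, 606, 3)
```

View pics/topc.png

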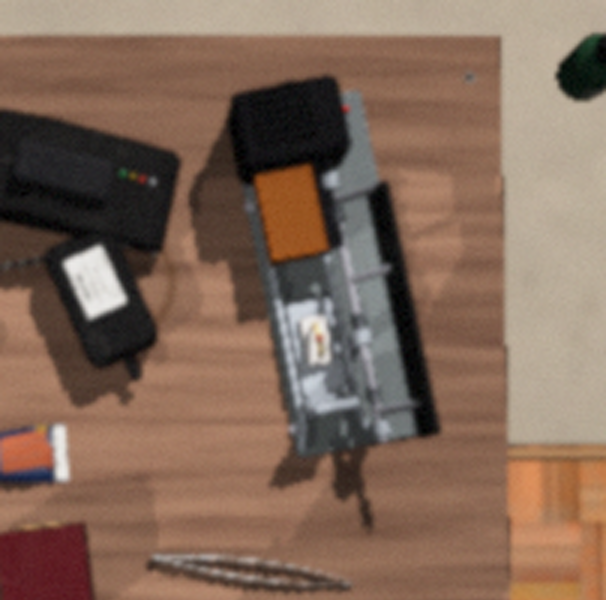

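View pics/scene0.png

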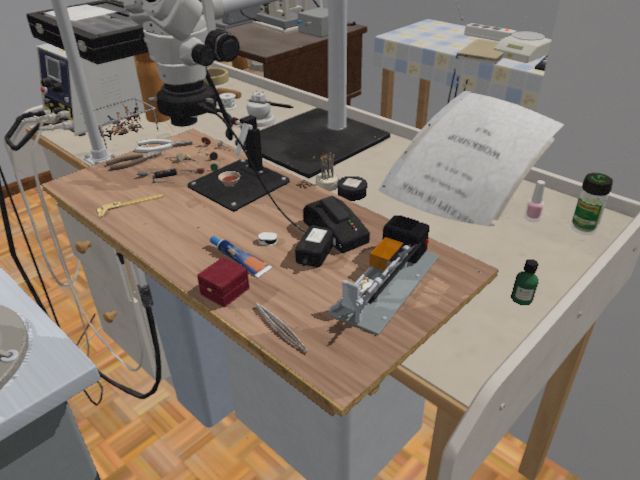

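```bash
python3 - <<'E'
from h import *
from scipy.optimize import least_squares
np.set_printoptions(precision=4,suppress=True)
c=cam("top"); cs=cam("scene")
P=np.array([[-120,-52,70],[30,-52,70],[-118,24,5],[100,-60,5]])/1e3
px=np.array([[438,432],[388,183],[297,453],[362,92]])/3+[259,121]
def W(v,P): a=v[2]; M=np.array([[np.cos(a),-np.sin(a),0],[np.sin(a),np.cos(a),0],[0,0,1]]); return P@M.T+[v[0],v[1],0]
f=lambda v:(proj(c,W(v,P))-px).ravel()
s=least_squares(f,[.55,-.32,.2]); print(s.x,np.degrees(s.x[2]),s.fun)
v=s.x
Q=np.array([[17,0,5],[-57,0,5],[-45,-47,62],[0,0,5]])/1e3; print(W(v,Q))
print("tray st", [ (np.array([[np.cos(v[2]),np.sin(v[2])],[-np.sin(v[2]),np.cos(v[2])]])@(np.array(t)-v[:2])) for t in([.4947,-.3315],[.4926,-.3319],[.4598,-.3372])])
def ray(c,u,z):
    Rc,p,m=c; x=(u[0]-m["cx"])/m["fx"]; y=(u[1]-m["cy"])/m["fy"]; d=Rc@np.array([x,-y,-1]); return p+d*(z-p[2])/d[2]
for u,z in[((340,125),0),((252,165),0),((252,120),.1),((98,158),0),((395,170),.1),((490,215),.1)]: print(u,ray(cs,u,z))
q=proj(cs,W(v,np.array([[-118,-60,0],[-118,24,0],[100,-60,0],[-120,-52,70],[30,-52,70]])/1e3));print(q)
cv2.imwrite("pics/t_s.png",cv2.imread("pics/top0.png"))
E
```

```text
[ 0.5513 -0.3215  0.1808] 10.360029906903542 [ 0.0809  0.9745 -0.105  -1.3771 -0.2172  1.537   0.2566 -1.1891]
[[ 0.5681 -0.3184  0.005 ]
 [ 0.4953 -0.3317  0.005 ]
 [ 0.5155 -0.3758  0.062 ]
 [ 0.5513 -0.3215  0.005 ]]
tray st [array([-0.0575,  0.0003]), array([-0.0597,  0.0003]), array([-0.0929,  0.001 ])]
(340, 125) [0.9579 0.1294 0.    ]
(252, 165) [0.6697 0.1274 0.    ]
(252, 120) [0.6814 0.1278 0.1   ]
(98, 158) [0.459  0.4113 0.    ]
(395, 170) [ 0.704  -0.2287  0.1   ]
(490, 215) [ 0.6845 -0.4255  0.1   ]
[[376.3369 336.1664]
 [326.1577 314.376 ]
 [439.2197 257.7557]
 [372.6156 297.0564]
 [420.6451 242.4196]]
```

View pics/top0.png

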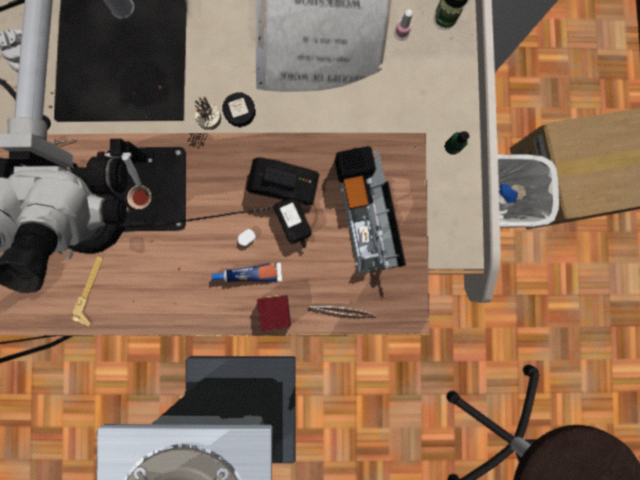

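```bash
python3 - <<'E'
from h import *
np.set_printoptions(precision=3,suppress=True)
c=cam("top"); cs=cam("scene")
def d(c,u):
    Rc,p,m=c; x=(u[0]-m["cx"])/m["fx"]; y=(u[1]-m["cy"])/m["fy"]; s=1+m["k1"]*(x*x+y*y); v=Rc@np.array([x/s,-y/s,-1]); return v/np.linalg.norm(v)
def tri(u,us):
    a,b=d(c,u),d(cs,us); A=np.c_[a,-b]; t=np.linalg.lstsq(A,cs[1]-c[1],rcond=None)[0]
    p,q=c[1]+a*t[0],cs[1]+b*t[1]; print(u,us,(p+q)/2,np.linalg.norm(p-q))
tri((20,270),(222,45)); tri((20,270),(185,105)); tri((105,172),(222,45)); tri((90,225),(187,110)); tri((25,60),(340,30)); tri((130,175),(250,125))
print(proj(cs,[[.193,.647,.4],[.193,.647,.23],[.1,.3,.6],[0,0,.3],[.0,.0,.0]]),proj(c,[[.193,.647,.4],[0,0,.3],[0,0,0]]))
im=cv2.imread("pics/scene0.png")[0:220,60:360]; cv2.imwrite("pics/sc.png",cv2.resize(im,None,fx=2.6,fy=2.6,interpolation=cv2.INTER_CUBIC))
E
```

```text
(20, 270) (222, 45) [0.482 0.049 0.334] 0.1510012864527727
(20, 270) (185, 105) [0.475 0.143 0.205] 0.11451683042229888
(105, 172) (222, 45) [0.555 0.029 0.298] 0.0018528157569060002
(90, 225) (187, 110) [0.505 0.094 0.184] 0.008376448084314515
(25, 60) (340, 30) [0.758 0.068 0.291] 0.17689929449129688
(130, 175) (250, 125) [0.595 0.046 0.14 ] 0.024231339962358885
[[-160.232  -34.675]
 [-115.56    61.043]
 [-278.471 -186.998]
 [-187.249  164.329]
 [ -65.965  364.845]] [[-431.     466.911]
 [ 120.656  621.724]
 [ 182.591  511.895]]
```

View pics/sc.png

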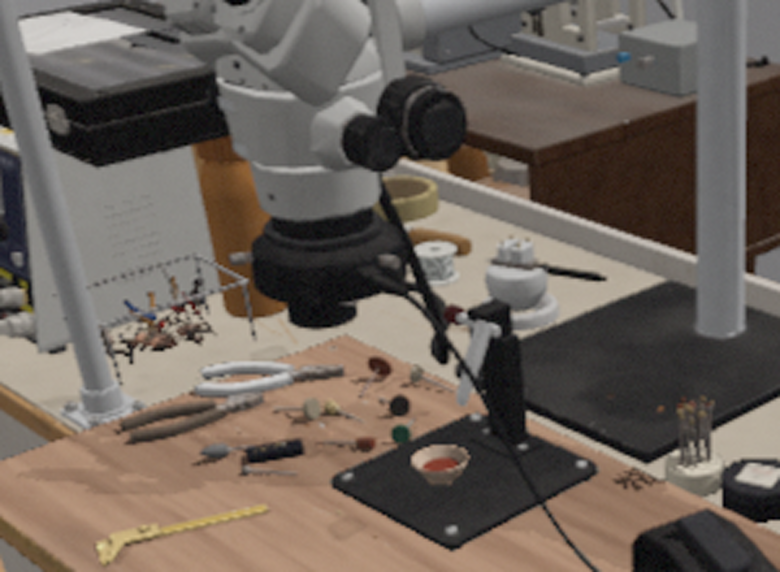

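```bash
python3 - <<'E'
import cv2
a=cv2.imread("pics/top0.png")[40:310,0:160]; a=cv2.resize(a,None,fx=2.2,fy=2.2,interpolation=cv2.INTER_CUBIC)
b=cv2.imread("pics/scene0.png")[0:150,130:300]; b=cv2.resize(b,None,fx=2.6,fy=2.6,interpolation=cv2.INTER_CUBIC)
import numpy as np
H=600; c=np.zeros((H,a.shape[1]+b.shape[1],3),np.uint8); c[:a.shape[0],:a.shape[1]]=a; c[:b.shape[0],a.shape[1]:]=b; print(a.shape,b.shape)
cv2.imwrite("pics/mic.png",c)
E
```

```text
(594, 352, 3) (390, 442, 3)
```

View pics/mic.png

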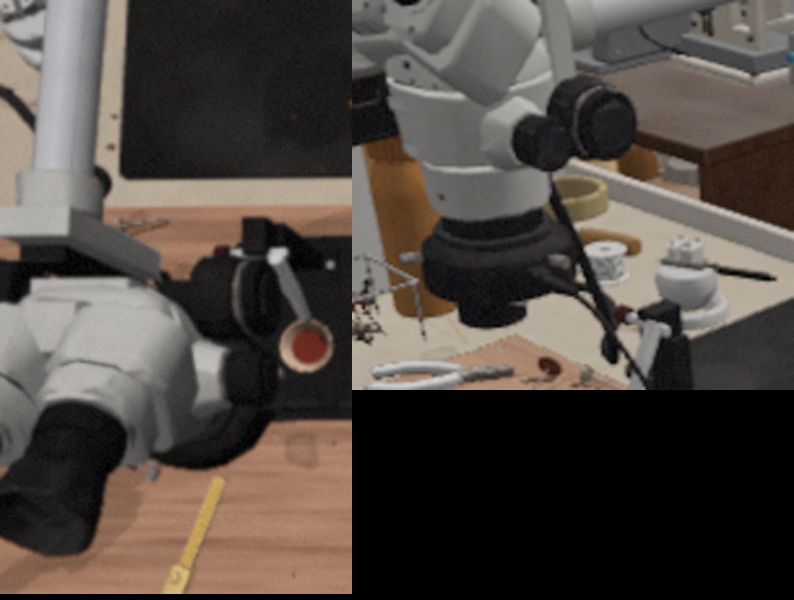

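```bash
cat >> h.py <<'E'
def d(c,u):
    Rc,p,m=c; x=(u[0]-m["cx"])/m["fx"]; y=(u[1]-m["cy"])/m["fy"]; s=1+m["k1"]*(x*x+y*y); v=Rc@np.array([x/s,-y/s,-1]); return v/np.linalg.norm(v)
E
python3 - <<'E'
from h import *
np.set_printoptions(precision=3,suppress=True)
c=cam("top"); cs=cam("scene")
def tri(u,us):
    a,b=d(c,u),d(cs,us); A=np.c_[a,-b]; t=np.linalg.lstsq(A,cs[1]-c[1],rcond=None)[0]
    p,q=c[1]+a*t[0],cs[1]+b*t[1]; print(u,us,(p+q)/2,np.linalg.norm(p-q))
for u in((27,126),(30,110),(34,85)):
  for us in((218,10),(240,4),(265,3)): tri(u,us)
for us in((135,5),(150,3),(170,3),(195,25)):
  for z in(.3,.4,.5):
    v=d(cs,us); p=cs[1]+v*(z-cs[1][2])/v[2]; print(us,z,p)
for u in((27,285),(5,270),(89,190),(15,130)):
  for z in(.4,.5): v=d(c,u); print(u,c[1]+v*(z-c[1][2])/v[2])
E
```

```text
(27, 126) (218, 10) [0.609 0.11  0.331] 0.0076538516583439156
(27, 126) (240, 4) [0.619 0.089 0.345] 0.04537895950000805
(27, 126) (265, 3) [0.63  0.068 0.351] 0.08791870511914511
(30, 110) (218, 10) [0.624 0.115 0.328] 0.009956846844621933
(30, 110) (240, 4) [0.634 0.095 0.34 ] 0.02868718666667407
(30, 110) (265, 3) [0.646 0.075 0.345] 0.07208406385010478
(34, 85) (218, 10) [0.646 0.123 0.324] 0.03757926378906633
(34, 85) (240, 4) [0.658 0.105 0.334] 0.002391839773204103
(34, 85) (265, 3) [0.673 0.087 0.337] 0.04701820493704286
(135, 5) 0.3 [0.612 0.393 0.3  ]
(135, 5) 0.4 [ 0.372 -0.046  0.4  ]
(135, 5) 0.5 [ 0.131 -0.484  0.5  ]
(150, 3) 0.3 [0.643 0.385 0.3  ]
(150, 3) 0.4 [ 0.39  -0.051  0.4  ]
(150, 3) 0.5 [ 0.138 -0.486  0.5  ]
(170, 3) 0.3 [0.671 0.352 0.3  ]
(170, 3) 0.4 [ 0.407 -0.071  0.4  ]
(170, 3) 0.5 [ 0.144 -0.493  0.5  ]
(195, 25) 0.3 [0.597 0.163 0.3  ]
(195, 25) 0.4 [ 0.362 -0.187  0.4  ]
(195, 25) 0.5 [ 0.127 -0.536  0.5  ]
(27, 285) [0.413 0.065 0.4  ]
(27, 285) [0.414 0.008 0.5  ]
(5, 270) [0.429 0.09  0.4  ]
(5, 270) [0.427 0.028 0.5  ]
(89, 190) [0.514 0.002 0.4  ]
(89, 190) [ 0.496 -0.044  0.5  ]
(15, 130) [0.58  0.086 0.4  ]
(15, 130) [0.549 0.024 0.5  ]
```

>>> arm_command(plan=[{"tz":-0.03,"ty":-0.022},{"tz":-0.03,"ty":-0.022},{"tz":-0.03,"ty":-0.022},{"tz":-0.03,"ty":-0.022},{"tz":-0.03,"ty":-0.022},{"tz":-0.03,"ty":-0.022},{"tz":-0.03,"ty":-0.022},{"tz":-0.03,"ty":-0.022},{"tz":-0.03,"ty":-0.022},{"tz":-0.03,"ty":-0.022}])

```text
invalid input at $.plan[0]: expected keys claw, tx, ty, tz, ax, ay, az
```

```bash
python3 - <<'E'
from h import *
np.set_printoptions(precision=3,suppress=True)
o=r.get_obs();print(o["joints"],o["tcp_pos"],o["clock"]); snap("wrist","pics/w1.png")
E
```

```text
[-1.389  0.477  0.022  1.555 -0.011  1.109 -0.083] [0.193 0.647 0.405] 1.2
```

View pics/w1.png

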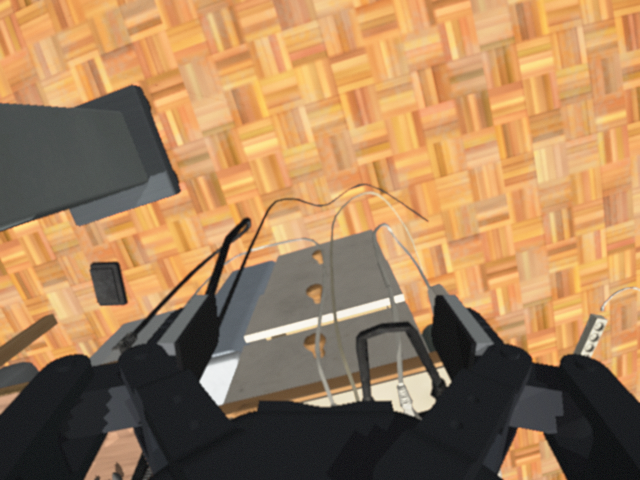

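>>> arm_command(plan=[{"claw":0,"tx":0,"ty":-0.022,"tz":-0.03,"ax":0,"ay":0,"az":0},{"claw":0,"tx":0,"ty":-0.022,"tz":-0.03,"ax":0,"ay":0,"az":0},{"claw":0,"tx":0,"ty":-0.022,"tz":-0.03,"ax":0,"ay":0,"az":0},{"claw":0,"tx":0,"ty":-0.022,"tz":-0.03,"ax":0,"ay":0,"az":0},{"claw":0,"tx":0,"ty":-0.022,"tz":-0.03,"ax":0,"ay":0,"az":0},{"claw":0,"tx":0,"ty":-0.022,"tz":-0.03,"ax":0,"ay":0,"az":0},{"claw":0,"tx":0,"ty":-0.022,"tz":-0.03,"ax":0,"ay":0,"az":0},{"claw":0,"tx":0,"ty":-0.022,"tz":-0.03,"ax":0,"ay":0,"az":0},{"claw":0,"tx":0,"ty":-0.022,"tz":-0.03,"ax":0,"ay":0,"az":0},{"claw":0,"tx":0,"ty":-0.022,"tz":-0.03,"ax":0,"ay":0,"az":0}])

```text
clock: 2.08
tcp_pos: [0.1297, 0.4344, 0.7064]
orientation: [0.454, 3.109, 0.001]
contact_force: [0.3, 0.9, -0.8]
grip_width: 0.0852
gripper_force: 0.0
```

```bash
python3 - <<'E'
from h import *
np.set_printoptions(precision=3,suppress=True)
o=r.get_obs();print(o["joints"],o["tcp_pos"],o["clock"],rotm(o["orientation"])); 
E
```

```text
[-1.423 -0.042  0.004  1.546  0.     1.637 -0.138] [0.13  0.434 0.706] 2.0833 [[-0.958  0.286  0.   ]
 [ 0.286  0.958  0.001]
 [ 0.     0.001 -1.   ]]
```

>>> arm_command(plan=[{"claw":0,"tx":-0.039,"ty":-0.0017,"tz":-0.002,"ax":0,"ay":0,"az":5},{"claw":0,"tx":-0.039,"ty":-0.0017,"tz":-0.002,"ax":0,"ay":0,"az":5},{"claw":0,"tx":-0.039,"ty":-0.0017,"tz":-0.002,"ax":0,"ay":0,"az":5},{"claw":0,"tx":-0.039,"ty":-0.0017,"tz":-0.002,"ax":0,"ay":0,"az":5},{"claw":0,"tx":-0.039,"ty":-0.0017,"tz":-0.002,"ax":0,"ay":0,"az":5},{"claw":0,"tx":-0.039,"ty":-0.0017,"tz":-0.002,"ax":0,"ay":0,"az":5},{"claw":0,"tx":-0.039,"ty":-0.0017,"tz":-0.002,"ax":0,"ay":0,"az":5},{"claw":0,"tx":0,"ty":0,"tz":0,"ax":0,"ay":0,"az":0},{"claw":0,"tx":0,"ty":0,"tz":0,"ax":0,"ay":0,"az":0},{"claw":0,"tx":0,"ty":0,"tz":0,"ax":0,"ay":0,"az":0}])

```text
clock: 2.92
tcp_pos: [0.3524, 0.2854, 0.7188]
orientation: [-1.366, -2.829, -0.001]
contact_force: [-1.0, 0.6, -0.1]
grip_width: 0.0856
gripper_force: 0.0
```

```bash
python3 - <<'E'
from h import *
np.set_printoptions(precision=3,suppress=True)
o=r.get_obs();print(o["joints"],o["tcp_pos"],o["clock"]); snap("wrist","pics/w2.png")
E
```

```text
[-1.139 -0.061  0.301  1.534  0.018  1.666 -0.166] [0.352 0.285 0.719] 2.9167
```

View pics/w2.png

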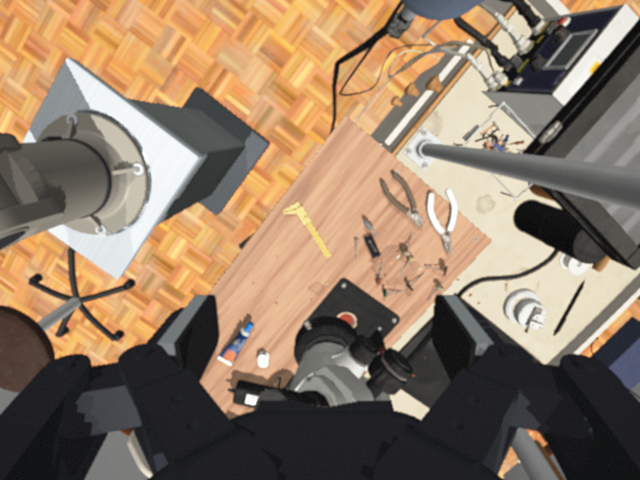

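>>> arm_command(plan=[{"claw":0,"tx":-0.039,"ty":-0.0017,"tz":0,"ax":0,"ay":0,"az":5},{"claw":0,"tx":-0.039,"ty":-0.0017,"tz":0,"ax":0,"ay":0,"az":5},{"claw":0,"tx":-0.039,"ty":-0.0017,"tz":0,"ax":0,"ay":0,"az":5},{"claw":0,"tx":-0.039,"ty":-0.0017,"tz":0,"ax":0,"ay":0,"az":5},{"claw":0,"tx":-0.039,"ty":-0.0017,"tz":0,"ax":0,"ay":0,"az":5},{"claw":0,"tx":-0.039,"ty":-0.0017,"tz":0,"ax":0,"ay":0,"az":5},{"claw":0,"tx":-0.039,"ty":-0.0017,"tz":0,"ax":0,"ay":0,"az":5},{"claw":0,"tx":-0.039,"ty":-0.0017,"tz":0,"ax":0,"ay":0,"az":5},{"claw":0,"tx":-0.039,"ty":-0.0017,"tz":0,"ax":0,"ay":0,"az":5},{"claw":0,"tx":-0.039,"ty":-0.0017,"tz":0,"ax":0,"ay":0,"az":5}])

```text
clock: 3.8
tcp_pos: [0.4406, -0.0828, 0.7185]
orientation: [2.435, 1.985, -0.001]
contact_force: [1.1, -0.5, 0.7]
grip_width: 0.0853
gripper_force: 0.0
```

>>> arm_command(plan=[{"claw":0,"tx":-0.039,"ty":-0.0017,"tz":0,"ax":0,"ay":0,"az":5},{"claw":0,"tx":-0.039,"ty":-0.0017,"tz":0,"ax":0,"ay":0,"az":5},{"claw":0,"tx":-0.039,"ty":-0.0017,"tz":0,"ax":0,"ay":0,"az":5},{"claw":0,"tx":-0.039,"ty":-0.0017,"tz":0,"ax":0,"ay":0,"az":5},{"claw":0,"tx":-0.039,"ty":-0.0017,"tz":0,"ax":0,"ay":0,"az":5},{"claw":0,"tx":0,"ty":0,"tz":0,"ax":0,"ay":0,"az":5},{"claw":0,"tx":0,"ty":0,"tz":0,"ax":0,"ay":0,"az":5},{"claw":0,"tx":0,"ty":0,"tz":0,"ax":0,"ay":0,"az":5},{"claw":0,"tx":0,"ty":0,"tz":0,"ax":0,"ay":0,"az":5},{"claw":0,"tx":0,"ty":0,"tz":0,"ax":0,"ay":0,"az":5}])

```text
clock: 4.63
tcp_pos: [0.3623, -0.2581, 0.7187]
orientation: [3.046, 0.77, 0.0]
contact_force: [0.2, 0.3, -0.9]
grip_width: 0.0856
gripper_force: 0.0
```

```bash
cat > g.py <<'E'
from h import *
np.set_printoptions(precision=4,suppress=True)
V=np.array([.5513,-.3215,.1808])
def S(v=V):
    a=v[2]; return np.array([[np.cos(a),-np.sin(a),0],[np.sin(a),np.cos(a),0],[0,0,1]])
def st(p,v=V): return S(v).T@(np.array(p)-[v[0],v[1],0])
def report():
    o=r.get_obs(); Rt=rotm(o["orientation"]); p=np.array(o["tcp_pos"])
    print("clk",o["clock"],"J",o["joints"],"F_st",S().T@np.array(o["contact_force"]),"w",o["grip_width"])
    print("tcp",p,"toolx yaw",np.degrees(np.arctan2(Rt[1,0],Rt[0,0])),"tilt z",Rt[:,2])
    t=p+.173*Rt[:,2]; print("tip centre st",st(t)); return o
E
python3 -c "from g import *; report()"
```

```text
clk 4.6333 J [-0.4859 -0.1766  0.8191  1.5725  0.1296  1.6893 -0.735 ] F_st [ 0.2658  0.2689 -0.9339] w 0.08555356242852621
tcp [ 0.3623 -0.2581  0.7187] toolx yaw 28.364414185103442 tilt z [ 0.0001 -0.     -1.    ]
tip centre st [-0.1745  0.0964  0.5457]
```

>>> arm_command(plan=[{"claw":0.5,"tx":0,"ty":0,"tz":0.04,"ax":0,"ay":0,"az":6},{"claw":0.5,"tx":0,"ty":0,"tz":0.04,"ax":0,"ay":0,"az":6},{"claw":0.5,"tx":0,"ty":0,"tz":0.04,"ax":0,"ay":0,"az":6},{"claw":0.5,"tx":0.0085,"ty":0.0177,"tz":0.035,"ax":0,"ay":0,"az":0},{"claw":0.5,"tx":0.0085,"ty":0.0177,"tz":0.035,"ax":0,"ay":0,"az":0},{"claw":0.5,"tx":0.0085,"ty":0.0177,"tz":0.035,"ax":0,"ay":0,"az":0},{"claw":0.5,"tx":0.0085,"ty":0.0177,"tz":0.035,"ax":0,"ay":0,"az":0},{"claw":0.5,"tx":0.0085,"ty":0.0177,"tz":0.035,"ax":0,"ay":0,"az":0},{"claw":0.5,"tx":0.0085,"ty":0.0177,"tz":0.035,"ax":0,"ay":0,"az":0},{"claw":0.5,"tx":0.0085,"ty":0.0177,"tz":0.035,"ax":0,"ay":0,"az":0}])

```text
clock: 5.47
tcp_pos: [0.4443, -0.3698, 0.3505]
orientation: [-3.127, -0.291, 0.002]
contact_force: [0.4, 0.1, 1.9]
grip_width: 0.043
gripper_force: 0.0
```

```bash
python3 - <<'E'
from g import *
report()
c=snap("wrist","pics/w3.png")
for t in["station","hood_mouth","hinge_axis","press_bar","tray","push_face","home_mark"]:
    for e in r.tip_of(t,"wrist")[:1]: print(t,round(e["confidence"],2),st(w(c,e["location"])))
im=cv2.imread("pics/w3.png")
L=[[-118,24,5],[-118,-60,5],[-120,-52,70],[30,-52,70],[-92,13,53],[-92,-13,53],[-92,0,35],[0,0,5],[-110,-24,46],[-55,-24,46]]
for q in L:
    P=S()@(np.array(q)/1e3)+[V[0],V[1],0]; u=proj(c,P)[0]; print(q,u.round()); cv2.circle(im,(int(u[0]),int(u[1])),3,(0,255,0),1)
cv2.imwrite("pics/w3o.png",im)
E
```

```text
clk 5.4667 J [-0.0469  0.4999  0.856   1.8864 -0.4559  0.9649 -0.3683] F_st [0.4435 0.0334 1.9242] w 0.04300840650663746
tcp [ 0.4443 -0.3698  0.3505] toolx yaw 10.61830457079187 tilt z [-0.0016  0.0013 -1.    ]
tip centre st [-0.1142 -0.028   0.1775]
station 0.72 [ 0.0006  0.0009 -0.002 ]
hinge_axis 0.97 [ 0.0018 -0.0232  0.037 ]
press_bar 0.65 [-0.0451 -0.0412  0.0605]
tray 0.76 [-0.0595 -0.0002  0.0042]
push_face 0.64 [-0.0971 -0.0049  0.0339]
home_mark 0.75 [-0.1579  0.1845  0.0017]
[-118, 24, 5] [266. 217.]
[-118, -60, 5] [361. 218.]
[-120, -52, 70] [358. 241.]
[30, -52, 70] [365.   9.]
[-92, 13, 53] [269. 198.]
[-92, -13, 53] [305. 198.]
[-92, 0, 35] [289. 194.]
[0, 0, 5] [291.  75.]
[-110, -24, 46] [320. 219.]
[-55, -24, 46] [320. 146.]
```

View pics/w3o.png

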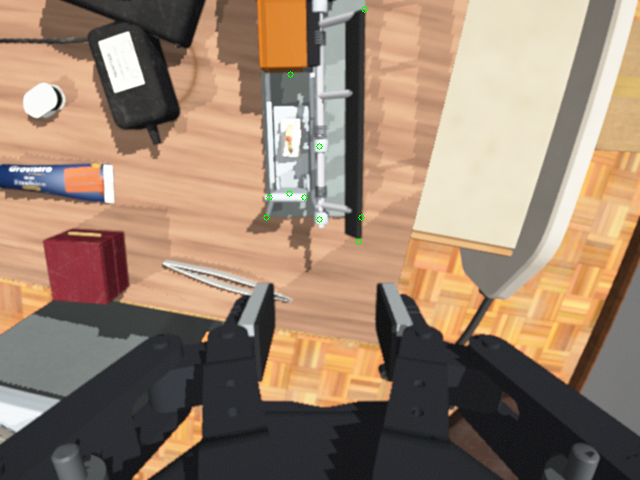

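>>> arm_command(plan=[{"claw":0.5,"tx":-0.005,"ty":0,"tz":0,"ax":0,"ay":2.5,"az":0},{"claw":0.5,"tx":-0.005,"ty":0,"tz":0,"ax":0,"ay":2.5,"az":0.2},{"claw":0.5,"tx":-0.001,"ty":0,"tz":0.011,"ax":0,"ay":0,"az":0},{"claw":0.5,"tx":-0.001,"ty":0,"tz":0.011,"ax":0,"ay":0,"az":0},{"claw":0.5,"tx":-0.001,"ty":0,"tz":0.011,"ax":0,"ay":0,"az":0},{"claw":0.5,"tx":-0.001,"ty":0,"tz":0.011,"ax":0,"ay":0,"az":0},{"claw":0.5,"tx":-0.001,"ty":0,"tz":0.011,"ax":0,"ay":0,"az":0},{"claw":0.5,"tx":-0.001,"ty":0,"tz":0.011,"ax":0,"ay":0,"az":0},{"claw":0.5,"tx":-0.001,"ty":0,"tz":0.011,"ax":0,"ay":0,"az":0},{"claw":0.5,"tx":0,"ty":0,"tz":0,"ax":0,"ay":0,"az":0}])

```text
clock: 6.7
tcp_pos: [0.4317, -0.3718, 0.2735]
orientation: [-3.116, -0.278, -0.131]
contact_force: [-0.4, 0.3, -0.3]
grip_width: 0.043
gripper_force: 0.0
```

```bash
python3 - <<'E'
from g import *
report()
c=snap("wrist","pics/w4.png")
im=cv2.imread("pics/w4.png")
L=[[-92.5,13,53],[-92.5,-13,53],[-120,-52,70],[-118,24,5],[-118,-60,5]]
for q in L:
    P=S()@(np.array(q)/1e3)+[V[0],V[1],0]; u=proj(c,P)[0]; cv2.circle(im,(int(u[0]),int(u[1])),3,(0,255,0),1)
cv2.imwrite("pics/w4o.png",im)
E
```

```text
clk 6.7 J [ 0.0739  0.5605  0.7267  1.9768 -0.6329  0.7777 -0.213 ] F_st [-0.3757  0.3259 -0.2511] w 0.0430169552626739
tcp [ 0.4317 -0.3718  0.2735] toolx yaw 10.193504588593248 tilt z [ 0.0821  0.0177 -0.9965]
tip centre st [-0.1122 -0.0276  0.1011]
```

View pics/w4o.png

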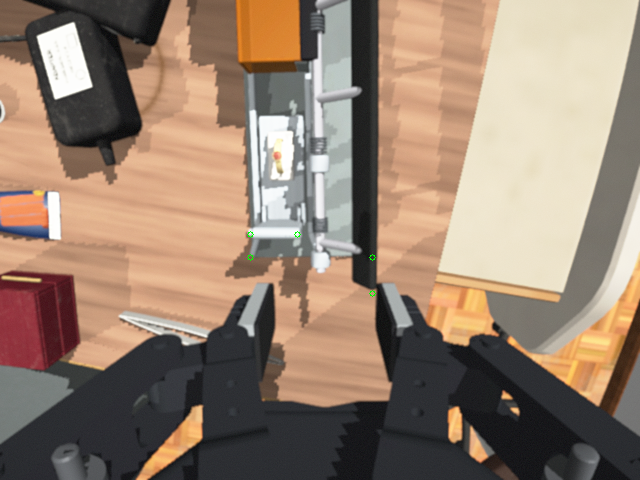

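>>> arm_command(plan=[{"claw":0.5,"tx":0.0005,"ty":0,"tz":0.006,"ax":0,"ay":0,"az":0},{"claw":0.5,"tx":0.0005,"ty":0,"tz":0.006,"ax":0,"ay":0,"az":0},{"claw":0.5,"tx":0,"ty":0,"tz":0.006,"ax":0,"ay":0,"az":0},{"claw":0.5,"tx":0,"ty":0,"tz":0.006,"ax":0,"ay":0,"az":0},{"claw":0.5,"tx":-0.0005,"ty":0,"tz":0.006,"ax":0,"ay":0,"az":0},{"claw":0.5,"tx":-0.0005,"ty":0,"tz":0.006,"ax":0,"ay":0,"az":0},{"claw":0.5,"tx":-0.0005,"ty":0,"tz":0.006,"ax":0,"ay":0,"az":0},{"claw":0.5,"tx":-0.0005,"ty":0,"tz":0.005,"ax":0,"ay":0,"az":0},{"claw":0.5,"tx":-0.0005,"ty":0,"tz":0.005,"ax":0,"ay":0,"az":0},{"claw":0.5,"tx":-0.0005,"ty":0,"tz":0.005,"ax":0,"ay":0,"az":0}])

```text
clock: 7.58
tcp_pos: [0.4351, -0.3719, 0.2188]
orientation: [-3.118, -0.278, -0.136]
contact_force: [0.4, -0.0, 2.7]
grip_width: 0.0428
gripper_force: 1.3
```

```bash
python3 - <<'E'
from g import *
report()
c=snap("scene","pics/s5.png")
im=cv2.imread("pics/s5.png")[150:360,260:480]; cv2.imwrite("pics/s5c.png",cv2.resize(im,None,fx=2.7,fy=2.7,interpolation=cv2.INTER_CUBIC))
snap("wrist","pics/w5.png")
E
```

```text
clk 7.5833 J [ 0.1362  0.6383  0.6416  1.9943 -0.7219  0.6831 -0.1414] F_st [ 0.4049 -0.0915  2.6833] w 0.042786059939431305
tcp [ 0.4351 -0.3719  0.2188] toolx yaw 10.19304012414601 tilt z [ 0.0859  0.0159 -0.9962]
tip centre st [-0.1082 -0.0287  0.0464]
```

View pics/s5c.png

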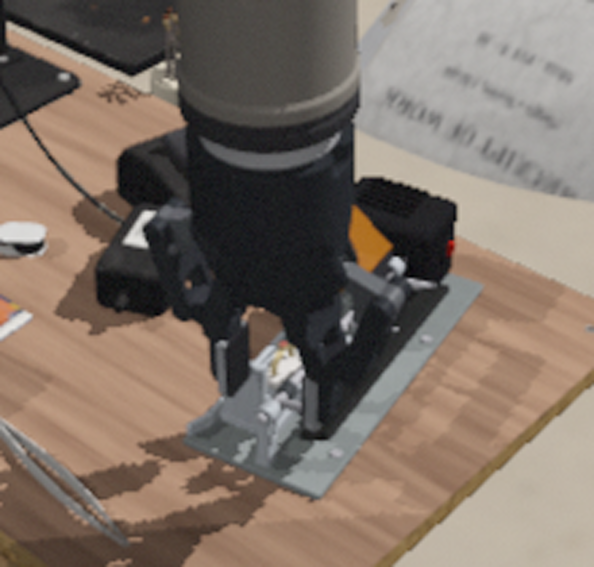

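>>> arm_command(plan=[{"claw":0.5,"tx":-0.0002,"ty":0,"tz":0.0022,"ax":0,"ay":0,"az":0},{"claw":0.5,"tx":-0.0002,"ty":0,"tz":0.0022,"ax":0,"ay":0,"az":0},{"claw":0.5,"tx":-0.0002,"ty":0,"tz":0.0022,"ax":0,"ay":0,"az":0},{"claw":0.5,"tx":-0.0002,"ty":0,"tz":0.0022,"ax":0,"ay":0,"az":0},{"claw":0.5,"tx":-0.0002,"ty":0,"tz":0.0022,"ax":0,"ay":0,"az":0},{"claw":0.5,"tx":-0.0002,"ty":0,"tz":0.0022,"ax":0,"ay":0,"az":0},{"claw":0.5,"tx":-0.0002,"ty":0,"tz":0.0022,"ax":0,"ay":0,"az":0},{"claw":0.5,"tx":-0.0002,"ty":0,"tz":0.0022,"ax":0,"ay":0,"az":0},{"claw":0.5,"tx":0,"ty":0,"tz":0,"ax":0,"ay":0,"az":0},{"claw":0.5,"tx":0,"ty":0,"tz":0,"ax":0,"ay":0,"az":0}])

```text
clock: 8.52
tcp_pos: [0.4351, -0.3717, 0.2013]
orientation: [-3.117, -0.278, -0.136]
contact_force: [-1.2, 2.0, 4.6]
grip_width: 0.0428
gripper_force: 1.8
```

```bash
cat > see.py <<'E'
from g import *
report()
for n in("scene","wrist"):
    c=cam(n); r.grab_frame(n)
    for t in("press_bar","push_face","tray"):
        for e in r.tip_of(t,n)[:1]: print(n,t,round(e["confidence"],2),st(w(c,e["location"])))
E
python3 see.py
```

```text
clk 8.5167 J [ 0.1567  0.6627  0.6133  1.9989 -0.7487  0.6541 -0.1182] F_st [-0.85    2.1933  4.6101] w 0.04277315388331417
tcp [ 0.4351 -0.3717  0.2013] toolx yaw 10.20672642516197 tilt z [ 0.0855  0.0164 -0.9962]
tip centre st [-0.1082 -0.0283  0.029 ]
scene press_bar 0.92 [-0.0466 -0.0574  0.0246]
scene push_face 0.83 [-0.096   0.0055  0.035 ]
scene tray 0.66 [-0.0562 -0.0014  0.0078]
wrist press_bar 0.93 [-0.0421 -0.048   0.0244]
wrist push_face 0.63 [-0.0951 -0.0045  0.0339]
wrist tray 0.94 [-0.057   0.0011  0.0031]
```

>>> arm_command(plan=[{"claw":0.5,"tx":0.003,"ty":0,"tz":0.0003,"ax":0,"ay":0,"az":0},{"claw":0.5,"tx":0.003,"ty":0,"tz":0.0003,"ax":0,"ay":0,"az":0},{"claw":0.5,"tx":0.005,"ty":0,"tz":0.0004,"ax":0,"ay":0,"az":0},{"claw":0.5,"tx":0.006,"ty":0,"tz":0.0005,"ax":0,"ay":0,"az":0},{"claw":0.5,"tx":0.006,"ty":0,"tz":0.0005,"ax":0,"ay":0,"az":0},{"claw":0.5,"tx":0.006,"ty":0,"tz":0.0005,"ax":0,"ay":0,"az":0},{"claw":0.5,"tx":0.006,"ty":0,"tz":0.0005,"ax":0,"ay":0,"az":0},{"claw":0.5,"tx":0.006,"ty":0,"tz":0.0005,"ax":0,"ay":0,"az":0},{"claw":0.5,"tx":0.005,"ty":0,"tz":0.0004,"ax":0,"ay":0,"az":0},{"claw":0.5,"tx":0.003,"ty":0,"tz":0.0003,"ax":0,"ay":0,"az":0}])

```text
clock: 9.75
tcp_pos: [0.4845, -0.3629, 0.2015]
orientation: [-3.118, -0.28, -0.137]
contact_force: [-3.5, -1.4, 3.0]
grip_width: 0.0424
gripper_force: 2.2
```

```bash
python3 see.py
```

```text
clk 9.75 J [ 0.1033  0.7044  0.6219  1.9211 -0.7456  0.6924 -0.1986] F_st [-3.7047 -0.7087  3.0277] w 0.04238688278354093
tcp [ 0.4845 -0.3629  0.2015] toolx yaw 10.251686244407558 tilt z [ 0.086   0.0158 -0.9962]
tip centre st [-0.058  -0.0287  0.0292]
scene press_bar 0.93 [-0.0445 -0.0545  0.0286]
scene push_face 0.81 [-0.0475  0.001   0.0322]
scene tray 0.79 [-0.012  -0.0014  0.0089]
wrist press_bar 0.63 [-0.043  -0.0488  0.0262]
wrist push_face 0.61 [-0.0468 -0.0048  0.0363]
wrist tray 0.96 [-0.0143  0.0009  0.0041]
```

>>> arm_command(plan=[{"claw":0.5,"tx":0.003,"ty":0,"tz":0.0003,"ax":0,"ay":0,"az":0},{"claw":0.5,"tx":0.003,"ty":0,"tz":0.0003,"ax":0,"ay":0,"az":0},{"claw":0.5,"tx":0.003,"ty":0,"tz":0.0003,"ax":0,"ay":0,"az":0},{"claw":0.5,"tx":0.003,"ty":0,"tz":0.0003,"ax":0,"ay":0,"az":0},{"claw":0.5,"tx":0.003,"ty":0,"tz":0.0003,"ax":0,"ay":0,"az":0},{"claw":0.5,"tx":0.003,"ty":0,"tz":0.0003,"ax":0,"ay":0,"az":0},{"claw":0.5,"tx":0.002,"ty":0,"tz":0.0002,"ax":0,"ay":0,"az":0},{"claw":0.5,"tx":0.002,"ty":0,"tz":0.0002,"ax":0,"ay":0,"az":0},{"claw":0.5,"tx":0.001,"ty":0,"tz":0.0001,"ax":0,"ay":0,"az":0},{"claw":0.5,"tx":0.001,"ty":0,"tz":0.0001,"ax":0,"ay":0,"az":0}])

```text
clock: 10.98
tcp_pos: [0.5059, -0.3598, 0.2011]
orientation: [-3.119, -0.276, -0.133]
contact_force: [-4.3, -1.5, 5.8]
grip_width: 0.0428
gripper_force: 2.7
```

```bash
python3 see.py
```

```text
clk 10.9833 J [ 0.0829  0.7259  0.6274  1.8834 -0.7431  0.7121 -0.2355] F_st [-4.4776 -0.7     5.7559] w 0.04275964175329356
tcp [ 0.5059 -0.3598  0.2011] toolx yaw 10.10894653508609 tilt z [ 0.0837  0.0151 -0.9964]
tip centre st [-0.0368 -0.0295  0.0288]
scene press_bar 0.88 [-0.0443 -0.0546  0.0249]
scene push_face 0.53 [-0.0256  0.0002  0.0373]
scene tray 0.51 [0.0074 0.0016 0.0055]
wrist press_bar 0.57 [-0.0407 -0.0472  0.0245]
wrist push_face 0.58 [-0.0248 -0.0034  0.0343]
```

>>> arm_command(plan=[{"claw":0.5,"tx":0.001,"ty":0,"tz":0.0001,"ax":0,"ay":0,"az":0},{"claw":0.5,"tx":0.001,"ty":0,"tz":0.0001,"ax":0,"ay":0,"az":0},{"claw":0.5,"tx":0.001,"ty":0,"tz":0.0001,"ax":0,"ay":0,"az":0},{"claw":0.5,"tx":0.0005,"ty":0,"tz":0,"ax":0,"ay":0,"az":0},{"claw":0.5,"tx":0.0005,"ty":0,"tz":0,"ax":0,"ay":0,"az":0},{"claw":0.5,"tx":0.0005,"ty":0,"tz":0,"ax":0,"ay":0,"az":0},{"claw":0.5,"tx":0.0005,"ty":0,"tz":0,"ax":0,"ay":0,"az":0},{"claw":0.5,"tx":0,"ty":0,"tz":0,"ax":0,"ay":0,"az":0},{"claw":0.5,"tx":0,"ty":0,"tz":0,"ax":0,"ay":0,"az":0},{"claw":0.5,"tx":0,"ty":0,"tz":0,"ax":0,"ay":0,"az":0}])

```text
clock: 12.22
tcp_pos: [0.5123, -0.358, 0.2015]
orientation: [-3.118, -0.278, -0.136]
contact_force: [-1.6, -1.3, 1.8]
grip_width: 0.0427
gripper_force: 1.9
```

```bash
python3 see.py
```

```text
clk 12.2167 J [ 0.0777  0.73    0.6267  1.8734 -0.744   0.7164 -0.2432] F_st [-1.7721 -1.0337  1.7922] w 0.042683300893369636
tcp [ 0.5123 -0.358   0.2015] toolx yaw 10.202835010266622 tilt z [ 0.086   0.0159 -0.9962]
tip centre st [-0.0298 -0.0289  0.0291]
scene press_bar 0.56 [-0.0454 -0.0554  0.0242]
scene push_face 0.51 [-0.0203  0.0015  0.0375]
scene tray 0.54 [ 0.0145 -0.0002  0.0078]
wrist press_bar 0.79 [-0.0422 -0.0485  0.0269]
wrist push_face 0.62 [-0.02   -0.0009  0.034 ]
wrist tray 0.35 [-0.0213 -0.0018  0.0337]
```

>>> arm_command(plan=[{"claw":0.5,"tx":0.0005,"ty":0,"tz":0,"ax":0,"ay":0,"az":0},{"claw":0.5,"tx":0.0005,"ty":0,"tz":0,"ax":0,"ay":0,"az":0},{"claw":0.5,"tx":0.0003,"ty":0,"tz":0,"ax":0,"ay":0,"az":0},{"claw":0.5,"tx":0.0003,"ty":0,"tz":0,"ax":0,"ay":0,"az":0},{"claw":0.5,"tx":0,"ty":0,"tz":0,"ax":0,"ay":0,"az":0},{"claw":0.5,"tx":0,"ty":0,"tz":0,"ax":0,"ay":0,"az":0},{"claw":0.5,"tx":0,"ty":0,"tz":0,"ax":0,"ay":0,"az":0},{"claw":0.5,"tx":0,"ty":0,"tz":0,"ax":0,"ay":0,"az":0},{"claw":0.5,"tx":0,"ty":0,"tz":0,"ax":0,"ay":0,"az":0},{"claw":0.5,"tx":0,"ty":0,"tz":0,"ax":0,"ay":0,"az":0}])

```text
clock: 13.45
tcp_pos: [0.5137, -0.358, 0.2016]
orientation: [-3.118, -0.278, -0.136]
contact_force: [-2.7, -1.5, 2.5]
grip_width: 0.0429
gripper_force: 1.9
```

```bash
python3 see.py
```

```text
clk 13.45 J [ 0.0764  0.7313  0.6274  1.8708 -0.7435  0.7178 -0.2458] F_st [-2.9079 -0.9812  2.5317] w 0.04285821508322546
tcp [ 0.5137 -0.358   0.2016] toolx yaw 10.186579628962392 tilt z [ 0.0858  0.0155 -0.9962]
tip centre st [-0.0285 -0.0291  0.0293]
scene press_bar 0.97 [-0.0472 -0.053   0.0261]
scene push_face 0.73 [-0.0175  0.0002  0.0354]
scene tray 0.75 [0.0175 0.0004 0.0082]
wrist press_bar 0.91 [-0.0432 -0.0481  0.0234]
wrist push_face 0.77 [-0.0204 -0.0034  0.0373]
```

>>> arm_command(plan=[{"claw":0.5,"tx":0.0003,"ty":0,"tz":0,"ax":0,"ay":0,"az":0},{"claw":0.5,"tx":0.0003,"ty":0,"tz":0,"ax":0,"ay":0,"az":0},{"claw":0.5,"tx":0.0003,"ty":0,"tz":0,"ax":0,"ay":0,"az":0},{"claw":0.5,"tx":0.0003,"ty":0,"tz":0,"ax":0,"ay":0,"az":0},{"claw":0.5,"tx":0,"ty":0,"tz":0,"ax":0,"ay":0,"az":0},{"claw":0.5,"tx":0,"ty":0,"tz":0,"ax":0,"ay":0,"az":0},{"claw":0.5,"tx":0,"ty":0,"tz":0,"ax":0,"ay":0,"az":0},{"claw":0.5,"tx":0,"ty":0,"tz":0,"ax":0,"ay":0,"az":0},{"claw":0.5,"tx":0,"ty":0,"tz":0,"ax":0,"ay":0,"az":0},{"claw":0.5,"tx":0,"ty":0,"tz":0,"ax":0,"ay":0,"az":0}])

```text
clock: 14.68
tcp_pos: [0.5145, -0.3577, 0.2016]
orientation: [-3.118, -0.278, -0.135]
contact_force: [-4.7, -1.3, 1.9]
grip_width: 0.0423
gripper_force: 3.0
```

```bash
python3 see.py
```

```text
clk 14.6833 J [ 0.0753  0.7323  0.6279  1.8692 -0.7429  0.7194 -0.2477] F_st [-4.8354 -0.4271  1.8816] w 0.04232478192290487
tcp [ 0.5145 -0.3577  0.2016] toolx yaw 10.18076450319376 tilt z [ 0.0851  0.0158 -0.9963]
tip centre st [-0.0278 -0.029   0.0293]
scene press_bar 0.83 [-0.0475 -0.0557  0.0244]
scene push_face 0.55 [-0.0193  0.003   0.0375]
scene tray 0.69 [0.0196 0.0046 0.0073]
wrist press_bar 0.55 [-0.0405 -0.0446  0.0262]
wrist push_face 0.86 [-0.0193 -0.005   0.0367]
```

>>> arm_command(plan=[{"claw":0.5,"tx":0.0003,"ty":0,"tz":0,"ax":0,"ay":0,"az":0},{"claw":0.5,"tx":0.0003,"ty":0,"tz":0,"ax":0,"ay":0,"az":0},{"claw":0.5,"tx":0.0003,"ty":0,"tz":0,"ax":0,"ay":0,"az":0},{"claw":0.5,"tx":0,"ty":0,"tz":0,"ax":0,"ay":0,"az":0},{"claw":0.5,"tx":0,"ty":0,"tz":0,"ax":0,"ay":0,"az":0},{"claw":0.5,"tx":0,"ty":0,"tz":0,"ax":0,"ay":0,"az":0},{"claw":0.5,"tx":0,"ty":0,"tz":0,"ax":0,"ay":0,"az":0},{"claw":0.5,"tx":0,"ty":0,"tz":0,"ax":0,"ay":0,"az":0},{"claw":0.5,"tx":0,"ty":0,"tz":0,"ax":0,"ay":0,"az":0},{"claw":0.5,"tx":0,"ty":0,"tz":0,"ax":0,"ay":0,"az":0}])

```text
clock: 15.92
tcp_pos: [0.5147, -0.3577, 0.2016]
orientation: [-3.118, -0.277, -0.133]
contact_force: [-6.6, -2.2, 3.6]
grip_width: 0.0431
gripper_force: 3.8
```

```bash
python3 see.py
```

```text
clk 15.9167 J [ 0.0747  0.733   0.6287  1.8683 -0.7422  0.7207 -0.2491] F_st [-6.8795 -1.0172  3.5522] w 0.043106174727043714
tcp [ 0.5147 -0.3577  0.2016] toolx yaw 10.159205056761628 tilt z [ 0.084   0.0159 -0.9963]
tip centre st [-0.0277 -0.029   0.0292]
scene press_bar 0.63 [-0.044  -0.0569  0.027 ]
scene push_face 0.64 [-0.0166  0.0033  0.0351]
scene tray 0.64 [0.0194 0.0031 0.0062]
wrist press_bar 0.94 [-0.0418 -0.0514  0.0255]
wrist push_face 0.63 [-0.0171 -0.004   0.0348]
```

>>> arm_command(plan=[{"claw":0.5,"tx":-0.001,"ty":0,"tz":-0.0001,"ax":0,"ay":0,"az":0},{"claw":0.5,"tx":-0.001,"ty":0,"tz":-0.0001,"ax":0,"ay":0,"az":0},{"claw":0.5,"tx":-0.002,"ty":0,"tz":-0.0002,"ax":0,"ay":0,"az":0},{"claw":0.5,"tx":-0.003,"ty":0,"tz":-0.0003,"ax":0,"ay":0,"az":0},{"claw":0.5,"tx":-0.003,"ty":0,"tz":-0.0003,"ax":0,"ay":0,"az":0},{"claw":0.5,"tx":-0.003,"ty":0,"tz":-0.0003,"ax":0,"ay":0,"az":0},{"claw":0.5,"tx":-0.003,"ty":0,"tz":-0.0003,"ax":0,"ay":0,"az":0},{"claw":0.5,"tx":-0.002,"ty":0,"tz":-0.0002,"ax":0,"ay":0,"az":0},{"claw":0.5,"tx":0,"ty":0,"tz":0,"ax":0,"ay":0,"az":0},{"claw":0.5,"tx":0,"ty":0,"tz":0,"ax":0,"ay":0,"az":0}])

```text
clock: 17.15
tcp_pos: [0.4975, -0.3608, 0.2019]
orientation: [-3.118, -0.277, -0.135]
contact_force: [1.1, 0.4, 3.2]
grip_width: 0.0426
gripper_force: 1.6
```

```bash
python3 see.py
```

```text
clk 17.15 J [ 0.0903  0.7161  0.6255  1.8985 -0.7438  0.7051 -0.2215] F_st [1.1464 0.215  3.2362] w 0.042585868639079094
tcp [ 0.4975 -0.3608  0.2019] toolx yaw 10.161808123952916 tilt z [ 0.0853  0.0159 -0.9962]
tip centre st [-0.045  -0.0289  0.0296]
scene press_bar 0.74 [-0.0443 -0.055   0.0287]
scene push_face 0.82 [-0.0156 -0.0004  0.0327]
scene tray 0.64 [ 0.0196 -0.0003  0.0076]
wrist press_bar 0.63 [-0.0448 -0.0495  0.0238]
wrist push_face 0.76 [-0.0165 -0.0051  0.034 ]
```

>>> arm_command(plan=[{"claw":0.5,"tx":0.0003,"ty":0,"tz":-0.004,"ax":0,"ay":0,"az":0},{"claw":0.5,"tx":0.0003,"ty":0,"tz":-0.004,"ax":0,"ay":0,"az":0},{"claw":0.5,"tx":0.0003,"ty":0,"tz":-0.004,"ax":0,"ay":0,"az":0},{"claw":0.5,"tx":0.0003,"ty":0,"tz":-0.004,"ax":0,"ay":0,"az":0},{"claw":0.5,"tx":0.0003,"ty":0,"tz":-0.004,"ax":0,"ay":0,"az":0},{"claw":0.5,"tx":0.0003,"ty":0,"tz":-0.004,"ax":0,"ay":0,"az":0},{"claw":0.5,"tx":0.0003,"ty":0,"tz":-0.004,"ax":0,"ay":0,"az":0},{"claw":0.5,"tx":0.0003,"ty":0,"tz":-0.004,"ax":0,"ay":0,"az":0},{"claw":0.5,"tx":0.0003,"ty":0,"tz":-0.004,"ax":0,"ay":0,"az":0},{"claw":0.5,"tx":0.0003,"ty":0,"tz":-0.004,"ax":0,"ay":0,"az":0}])

```text
clock: 18.38
tcp_pos: [0.4975, -0.3609, 0.2426]
orientation: [-3.119, -0.278, -0.136]
contact_force: [-0.5, 0.9, 0.2]
grip_width: 0.0428
gripper_force: 0.0
```

>>> arm_command(plan=[{"claw":0.5,"tx":0.0003,"ty":0,"tz":-0.004,"ax":0,"ay":0,"az":0},{"claw":0.5,"tx":0.0003,"ty":0,"tz":-0.004,"ax":0,"ay":0,"az":0},{"claw":0.5,"tx":0.0003,"ty":0,"tz":-0.006,"ax":0,"ay":0,"az":0},{"claw":0.5,"tx":0,"ty":0,"tz":-0.015,"ax":0,"ay":0,"az":0},{"claw":0.5,"tx":0,"ty":0,"tz":-0.02,"ax":0,"ay":0,"az":0},{"claw":0.5,"tx":0,"ty":0,"tz":-0.03,"ax":0,"ay":0,"az":0},{"claw":0.5,"tx":0,"ty":0,"tz":-0.03,"ax":0,"ay":0,"az":0},{"claw":0.5,"tx":0,"ty":0,"tz":-0.03,"ax":0,"ay":0,"az":0},{"claw":0.5,"tx":0,"ty":0,"tz":-0.02,"ax":0,"ay":0,"az":0},{"claw":0.5,"tx":0,"ty":0,"tz":0,"ax":0,"ay":0,"az":0}])

```text
clock: 19.22
tcp_pos: [0.4844, -0.365, 0.4063]
orientation: [-3.123, -0.276, -0.147]
contact_force: [0.2, -1.3, -0.0]
grip_width: 0.0428
gripper_force: 0.0
```

```bash
python3 see.py; python3 - <<'E'
from g import *
c=cam("top"); r.grab_frame("top")
for t in("press_bar","push_face","tray","tweezers","glue_tube","ring_box","loupe"):
    for e in r.tip_of(t,"top")[:1]: print(t,round(e["confidence"],2),w(c,e["location"]),st(w(c,e["location"])))
E
```

```text
clk 19.2167 J [-0.0775  0.4574  0.8652  1.7904 -0.4867  1.0313 -0.4198] F_st [-0.006  -1.3514 -0.0357] w 0.042816481807692854
tcp [ 0.4844 -0.365   0.4063] toolx yaw 10.127471541879027 tilt z [ 0.0927  0.0116 -0.9956]
tip centre st [-0.0575 -0.0317  0.2341]
scene press_bar 0.66 [-0.041  -0.0488  0.0633]
scene push_face 0.69 [-0.0143  0.003   0.0361]
scene tray 0.73 [-0.1829  0.0635 -0.0019]
wrist press_bar 0.78 [-0.045  -0.0426  0.0593]
wrist push_face 0.86 [-0.0168 -0.0008  0.0355]
push_face 0.74 [ 0.5362 -0.3258  0.0366] [-0.0157 -0.0015  0.0366]
glue_tube 0.84 [ 0.4298 -0.1173 -0.0026] [-0.0828  0.2227 -0.0026]
loupe 0.67 [ 0.4981 -0.1126 -0.0042] [-0.0148  0.2151 -0.0042]
```

```bash
python3 -c "
from bench import r
print(r.hand_in())"
```

```text
the job is handed in; nothing more can be done
None
```

I pushed the tray under the raised hood until the force showed it was against the back stop, let the hood close over it, and lifted the arm clear. The job was handed in at about 19.6 s, with no verdict returned. I saw the glue tube and loupe unmoved at the end but did not re-check the tweezers or ring box.

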